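# Clamp a filling barrel in its V-block service cradle

## Task

Gently lay the steel filling barrel with the red bands in the blue V-blocks of the service cradle and slide it along them, feeling your way gently, until its end is snug against the orange disc of the end stop. Then let go of it and swing the clamp strap by its red knob all the way round to its end of travel, squarely across the barrel, so that its sprung pad holds the barrel, and leave everything else where it is.

Things in the scene. Friction and masses are not known exactly. Their poses are not given: they have to be found in the camera images.
- barrel: Steel cylinder with two red bands, 40 mm diameter, 240 mm long, about 0.4 kg. Origin at its centre, x along its axis (either end may lead). Starts lying in one of two white rests, axis 48 mm above the bench; the rests' V-supports lie 52 to 68 mm either side of the rest's middle (the barrel up to 8 mm off it), so fingers fit round the barrel's middle; rest base 10 mm high.
- cradle: Fixed aluminium base, 12 mm high, x -85 to 182, y -45 to 95 mm, with two blue V-blocks (45 degree flanks, tops at z = 56 mm) at x = -70..-50 and 50..70 mm, open between for fingers. Origin on the bench midway between them below the V axis; x along the V towards the end stop, z up. A seated barrel has its axis at y = 0, z = 60 mm. Laid with its centre at x = -12 mm it clears the stop.
- stop: Yellow bracket, 12 x 44 x 75 mm, at the cradle's +x end; axes as the cradle, origin at the centre of its foot. It carries an orange buffer disc, 28 mm across, on the V axis, on a screw set differently each time and not measured: its face is 24 to 48 mm before the origin, 124 to 148 mm along x from the cradle origin. It gives 2 mm at 6 N/mm, then is rigid. Over 12 N on the disc is forcing it.
- strap (a joint): Clamp strap angle about its vertical post: 0 = closed (end of travel, across the barrel along cradle -y), growing to 2.0 rad as it opens, clockwise from above (1.57: along cradle -x). Starts at 1.2 to 1.8, stays where left. Its sprung ball pad, 18 mm across, 75 mm from the hinge, meets a seated barrel from about 0.64 rad on, pressing 7 N at the end; the knob then needs 5 to 8 N.
- strap_hinge (a point): Point on the strap's vertical hinge axis at mid-thickness of the steel strap (8 mm thick, 22 mm wide), 94 mm above the bench; at cradle x = -35, y = 75 mm; axes as the cradle.
- strap_knob (a point): Point on the axis of the strap's red upright round knob, 18 mm diameter, 105 mm from the hinge axis. The knob stands from 98 to 132 mm above the bench; this point is at 120 mm, 22 mm above the strap's top face. At strap angle q it lies at hinge + 105 mm x (-sin q, -cos q) in cradle x, y.
- barrel_b: Bystander: white barrel with blue bands, same size as the steel one, in the other rest. Origin at its centre.
- cake_ring: Bystander: steel cake ring, 100 mm diameter, 50 mm high.
- cake_ring2: Bystander: steel cake ring, 80 mm diameter, 45 mm high.
- nozzle: Bystander: small steel piping nozzle, 45 mm high.
- nozzle2: Bystander: small brass piping nozzle, 50 mm high.
- palette: Bystander: palette knife, 260 mm long, lying flat.
- bowl: Bystander: steel bowl, 120 mm diameter.
- jar: Bystander: amber jar, 100 mm high.

How it is judged:
On the way:
1. the barrel lies centred in both V-blocks, pressed lightly (over 1 N) against the orange disc (z of barrel in the frame of cradle between 0.0575 and 0.0625 m and y of barrel in the frame of cradle between -0.0025 and 0.0025 m and angle between the x axis of barrel and the x axis of cradle, either way round below 0.03 rad and x of barrel in the frame of stop_face above -0.122 m and contact force between barrel and stop above 1 N), for 0.1 s.
At the end, for the whole second after the job is handed in: The red-banded barrel rests in both V-blocks, axis within 2.5 mm of the V axis and 0.03 rad of its direction, its end within 2 mm of the orange disc, and the strap is across it, within 0.12 rad of its end of travel; everything is at rest and released (z of barrel in the frame of cradle between 0.0575 and 0.0625 m and y of barrel in the frame of cradle between -0.0025 and 0.0025 m and angle between the x axis of barrel and the x axis of cradle, either way round below 0.03 rad and x of barrel in the frame of stop_face above -0.122 m and value of joint strap below 0.12 rad and linear speed of barrel below 0.01 m/s); the robot touches nothing.
It fails at once if the barrel is forced against the end stop (over 12 N) (contact force between barrel and stop above 12 N).
It fails at once if the barrel is slammed or pressed hard (over 60 N in all) against the cradle, stop and strap (contact force between barrel and cradle above 60 N).
It fails at once if a bystander is moved more than 20 mm (distance of any of barrel_b, cake_ring, cake_ring2, nozzle, nozzle2, palette, bowl, jar from where it was at the start of the episode above 0.02 m).
It also fails if it takes over 72 s, if anything falls off the work surface, if the arm or the gripper's body presses on something with over 40 N, if the wrist force passes 120 N, or if a joint passes its speed limit or range.

## Robot

A 7-joint arm with a two-finger parallel gripper is mounted at the origin on the work surface. World frame = base frame: x ahead of the robot, y to its left, z up, the work surface at z = 0. Lengths are in m, angles in rad, forces in N, time in s.
With the tool pointing down it reaches from about 0.425 to 0.875 m from the base axis. Payload 9.9 kg.
Tool frame: the origin (TCP) lies midway between the tips of the shut fingers; the grasp point (between the pads) lies 19 mm behind it; z points along the fingers, y is the direction in which the jaws open and shut (so a half turn about z gives the same grasp; the last joint's range is limited). The gripper opens to 85 mm and grips with 20 to 120 N. Pads are 22 mm wide; open, the fingers measure 114 mm over their backs; the gripper's body (76 mm by 85 mm) begins 54 mm behind the grasp point. The pads swing forward as they close: fully open they stand 13 mm farther back than shut.
Start: joints at [-1.334, 0.576, 0.025, 1.437, -0.015, 1.129, -0.057], TCP at [0.213, 0.641, 0.231] pointing down, gripper open.
Joint ranges: [-2.76, 2.76], [-0.34, 2.15], [-1.52, 1.57], [0.19, 2.46], [-1.09, 4.23], [0.17, 1.99], [-2.82, 2.82]. Speed limits (rad/s): [2.22, 2.22, 3.01, 3.01, 3.14, 3.14, 3.14].

## Interface

Orientations are given as a unit quaternion [x, y, z, w].
In Python, from station import * gives the robot as it stands. The module is installed in compiled form; this text tells all that it offers.
- The arm moves only by the tool move_arm, never from a script. Its argument "motion" is a list of rows, each a list of 7 numbers: the turn, a rotation vector about the tool's x, y, z in degrees, then the shift along the tool's x, y, z in m, then the opening, from 0 (shut) to 1 (fully open). In form: [[wx, wy, wz, x, y, z, fingers], ...]. A call has 1 to 12 rows; each row is the pose to reach, as a shift and turn from the pose commanded when the call began, along the tool's axes at that moment; what a row does not reach only later rows make up. A row lasts 1/8 s, in which the tool goes at most 62.5 mm and 10.7 degrees, less where a joint would pass 70% of its speed; a pose out of reach is approached as far as the arm can. A call with a gripper value outside its range is refused whole. The fingers move at their own pace and stop on an object; the grip force is fixed at half the most. Time passes only in rows, so rows that repeat a pose let the fingers close. It gives the time, the measured TCP pose, the force and the opening at its end, in the units of the state.
- state(): the state, without advancing time (a new reading comes with each control period).
- snapshot(name): name is "scene" or "top" or "wrist"; returns the picture (384x512x3 uint8, red, green, blue); there is no depth.
- camera_params(name): a dict with "fx", "fy", "cx", "cy" (pixels), "cam_to_world" (4x4, takes a point from camera to world coordinates). Camera axes: x right, y down, z forward; pixel columns grow to the right and rows downward; lengths in m; the calibration is good to about 2 mm. A picture is of the moment at which its call begins: read the wrist's pose just before it. camera_params takes no time and is no camera call; for the wrist camera it gives the pose at the moment of the call.
- finish_job(): hands the job in, once; it reports no verdict.
The state is a dict: "time_s": time; "joints": joint angles; "qd": joint speeds; "effort": joint torques, N m; "tcp_pos": TCP position; "eef_rot": TCP orientation; "wrist_force": force on the tool from outside, world axes, zero at the start; "ft_torque": the same for the moment, N m; "grip_width": opening from 0.0 (shut) to 1.0 (fully open).
Only numpy, scipy, OpenCV 4.12 (cv2) and the standard library are available. Lean on these libraries where they do the work, as an engineer would, in place of code of your own. Each camera call takes 0.05 s, during which the arm holds its last target.

## Working session

There is one attempt and no reset: what is moved stays moved. The work goes in short steps, Python scripts to look and compute and a tool call to move; the robot and the scene stay as the last step left them, time stands still between calls to the robot, and variables do not carry over. Pictures are saved under pics/ and viewed, and the job is handed in when it is done.

Besides the shell and the picture viewer there is one more tool, called by a JSON object that holds its "op" and its "data". move_arm: Moves the arm, as the interface text tells. Its arguments: {"type":"object","properties":{"motion":{"type":"array"}},"required":["motion"]}

```bash
mkdir -p pics; python3 - <<'E'
from station import *
import cv2
print(state())
for n in ("scene","top","wrist"):
    p=camera_params(n)
    print(n,{k:(v if k!='cam_to_world' else [[round(float(a),4) for a in r] for r in v]) for k,v in p.items()})
    cv2.imwrite(f"pics/a_{n}.png",cv2.cvtColor(snapshot(n),cv2.COLOR_RGB2BGR))
E
```

```text
{'time_s': 0.0, 'joints': array([-1.33381759,  0.57650588,  0.02487413,  1.43789951, -0.01499035,
        1.12898046, -0.05651953]), 'qd': array([ 4.43309314e-04,  2.34726867e-03,  3.78910406e-04, -5.12255031e-04,
        5.65530577e-04, -5.16229867e-04, -3.59822321e-05]), 'effort': array([ 1.02291862e-03, -7.65743780e+01,  2.25076050e+00, -2.85963839e+01,
        1.53426599e-02,  1.28053312e-02, -1.32795978e-05]), 'tcp_pos': array([0.21270595, 0.64014572, 0.23046396]), 'eef_rot': array([ 1.59705692e-01,  9.87164346e-01, -8.00641776e-04, -7.47469803e-05]), 'wrist_force': array([ 0.58165919, -0.41085651, -0.33383959]), 'ft_torque': array([ 0.04396792, -0.01811415,  0.02847199]), 'grip_width': 1.0006982472473878}
scene {'fx': 354.461455561355, 'fy': 354.461455561355, 'cx': 259.7796526231691, 'cy': 194.06019248856404, 'cam_to_world': [[-0.7502, 0.4107, -0.5181, 1.1768], [0.6611, 0.4735, -0.582, 0.6343], [0.0063, -0.7792, -0.6268, 0.7367], [0.0, 0.0, 0.0, 1.0]]}
top {'fx': 397.12949722606515, 'fy': 397.12949722606515, 'cx': 258.49207898863926, 'cy': 190.35220969577497, 'cam_to_world': [[-0.012, -0.9855, 0.1693, 0.3768], [-0.9999, 0.0114, -0.0046, 0.0264], [0.0026, -0.1693, -0.9856, 1.5338], [0.0, 0.0, 0.0, 1.0]]}
wrist {'fx': 334.65825311985196, 'fy': 334.65825311985196, 'cx': 252.84310927743988, 'cy': 185.53939694550684, 'cam_to_world': [[0.3151, 0.906, 0.2828, 0.1404], [0.9491, -0.2997, -0.0971, 0.6652], [-0.0032, 0.299, -0.9543, 0.3734], [0.0, 0.0, 0.0, 1.0]]}
```

View pics/a_top.png

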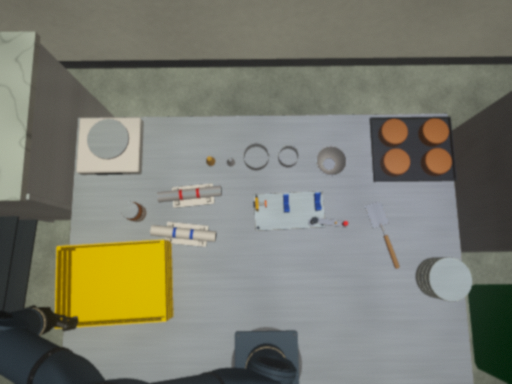

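View pics/a_scene.png

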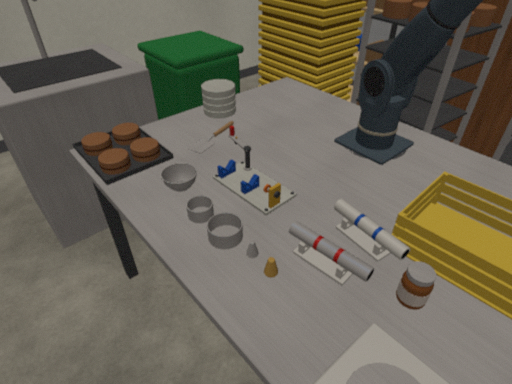

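View pics/a_wrist.png

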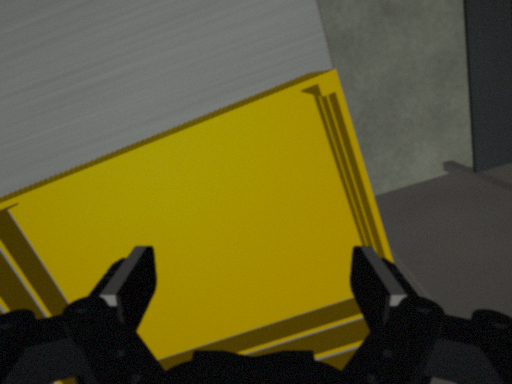

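The top view shows the steel barrel at about (190,193), the white one at (183,234), and the cradle from (255,195) to (325,230). Its stop is on the left, so cradle +x is about world +y. The strap knob is at (345,224).

```bash
cat > h.py <<'E'
import numpy as np, cv2
from station import *
def ray(P,uv):
    M=np.array(P['cam_to_world']);d=np.array([(uv[0]-P['cx'])/P['fx'],(uv[1]-P['cy'])/P['fy'],1.])
    return M[:3,3],M[:3,:3]@d
def onz(P,uv,z):
    o,d=ray(P,uv);return o+d*(z-o[2])/d[2]
def blobs(img,name,mina=4):
    h=cv2.cvtColor(img,cv2.COLOR_RGB2HSV);H,S,V=[h[...,i].astype(int) for i in range(3)]
    m={'red':((H<5)|(H>174))&(S>150)&(V>60),'blue':(H>105)&(H<130)&(S>150)&(V>50),'orange':(H>=6)&(H<17)&(S>170)&(V>120),
       'yellow':(H>=19)&(H<32)&(S>150)&(V>90)}[name]
    n,l,st,c=cv2.connectedComponentsWithStats(m.astype(np.uint8))
    return [(st[i].tolist(),c[i].round(2).tolist()) for i in range(1,n) if st[i,4]>=mina],l
def rd(n): return cv2.cvtColor(cv2.imread(n),cv2.COLOR_BGR2RGB)
E
python3 - <<'E'
from h import *
zs={'red':.065,'blue':.05,'orange':.06,'yellow':.07}
for n in('top','scene'):
    img=rd(f'pics/a_{n}.png');P=camera_params(n)
    for c in zs:
        for st,ce in blobs(img,c)[0]:
            if st[4]<600: print(n,c,st,ce,onz(P,ce,zs[c]).round(3))
E
python3 -c "
import cv2
i=cv2.imread('pics/a_top.png')[140:270,140:400];cv2.imwrite('pics/a_topc.png',cv2.resize(i,None,fx=3,fy=3,interpolation=cv2.INTER_CUBIC))"
```

```text
top red [196, 189, 3, 8, 13] [197.23, 192.92] [0.622 0.249 0.065]
top red [179, 191, 3, 8, 16] [180.0, 194.5] [0.617 0.314 0.065]
top red [343, 222, 4, 3, 10] [344.8, 223.0] [ 0.503 -0.299  0.065]
top blue [284, 195, 5, 16, 57] [285.77, 202.46] [ 0.584 -0.083  0.05 ]
top blue [315, 194, 6, 16, 60] [317.15, 201.08] [ 0.588 -0.202  0.05 ]
top blue [191, 232, 1, 4, 4] [191.0, 233.5] [0.472 0.272 0.05 ]
top yellow [208, 158, 4, 4, 13] [209.46, 159.15] [0.75  0.204 0.07 ]
top yellow [255, 198, 3, 11, 25] [256.24, 203.28] [0.58  0.028 0.07 ]
top yellow [55, 327, 6, 2, 10] [57.1, 327.4] [0.146 0.735 0.07 ]
scene red [230, 126, 4, 9, 32] [231.59, 129.84] [ 0.44  -0.361  0.065]
scene red [313, 236, 10, 13, 45] [316.84, 241.24] [0.639 0.254 0.065]
scene red [333, 249, 11, 13, 53] [337.28, 254.49] [0.634 0.318 0.065]
scene blue [358, 35, 4, 3, 7] [359.71, 36.29] [-1.076 -0.862  0.05 ]
scene blue [357, 44, 3, 3, 6] [358.33, 45.17] [-0.897 -0.743  0.05 ]
scene blue [218, 160, 17, 17, 155] [226.67, 168.87] [ 0.604 -0.179  0.05 ]
scene blue [242, 175, 17, 18, 169] [250.09, 184.1] [ 0.599 -0.062  0.05 ]
scene blue [355, 215, 9, 10, 27] [358.07, 218.93] [0.472 0.265 0.05 ]
scene blue [372, 228, 10, 10, 33] [375.97, 232.12] [0.479 0.33  0.05 ]
scene orange [265, 185, 4, 3, 6] [266.17, 185.67] [ 0.574 -0.012  0.06 ]
scene yellow [300, 0, 53, 6, 182] [325.32, 1.6] [-1.72  -1.725  0.07 ]
scene yellow [258, 70, 22, 11, 104] [267.92, 74.88] [-0.055 -0.693  0.07 ]
scene yellow [259, 78, 10, 6, 37] [262.73, 80.78] [ 0.019 -0.65   0.07 ]
scene yellow [333, 87, 18, 12, 121] [343.01, 92.87] [-0.166 -0.296  0.07 ]
scene yellow [269, 183, 11, 24, 162] [273.22, 194.99] [0.598 0.045 0.07 ]
scene yellow [265, 258, 12, 19, 125] [270.68, 267.81] [0.791 0.243 0.07 ]
```

View pics/a_topc.png

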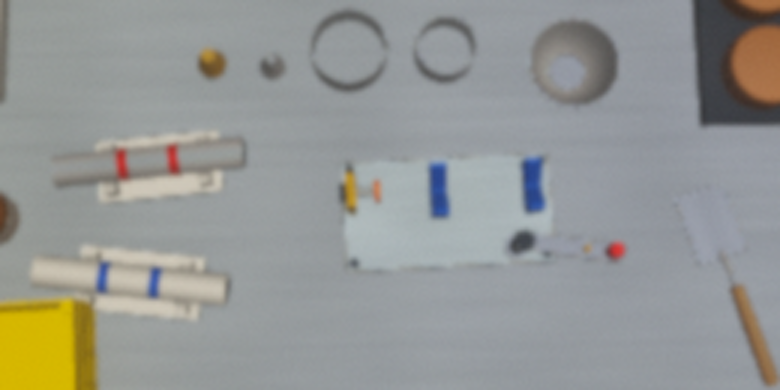

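{"op": "move_arm", "data": {"motion": [[0,0,9,-0.05,-0.02,-0.03,1],[0,0,18,-0.11,-0.045,-0.03,1],[0,0,27,-0.165,-0.068,-0.03,1],[0,0,36,-0.22,-0.09,-0.03,1],[0,0,45,-0.275,-0.113,-0.03,1],[0,0,54,-0.33,-0.136,-0.03,1],[0,0,63,-0.385,-0.158,-0.03,1],[0,0,71,-0.44,-0.18,-0.03,1],[0,0,71,-0.49,-0.202,-0.03,1],[0,0,71,-0.496,-0.204,-0.03,1],[0,0,71,-0.496,-0.204,-0.03,1]]}}

```text
time_s: 1.52
tcp_pos: [0.6191, 0.2905, 0.2608]
eef_rot: [0.704, 0.711, -0.0, -0.0]
wrist_force: [-0.9, 1.0, 0.1]
grip_width: 0.996
```

```bash
python3 - <<'E'
from h import *
s=state();print(s['tcp_pos'],s['eef_rot'],s['joints'],s['wrist_force'])
P=camera_params('wrist');im=snapshot('wrist')
import pickle;pickle.dump(P,open('pics/b.pkl','wb'))
cv2.imwrite('pics/b.png',cv2.cvtColor(im,cv2.COLOR_RGB2BGR))
for st,c in blobs(im,'red',20)[0]: print(st,c,onz(P,c,.066))
E
```

```text
[0.61909854 0.29045836 0.2607956 ] [ 7.03525868e-01  7.10669491e-01 -3.31442016e-04 -3.43125970e-04] [-0.71630412  0.5973579   0.3822046   1.37382503 -0.22618394  1.21415572
 -0.30496953] [-0.89636483  1.03383603  0.05243387]
[236, 127, 36, 14, 382] [253.74, 134.36] [0.6194999  0.31532941 0.066     ]
[242, 187, 34, 14, 314] [258.99, 194.04] [0.62580824 0.25172135 0.066     ]
```

View pics/b.png

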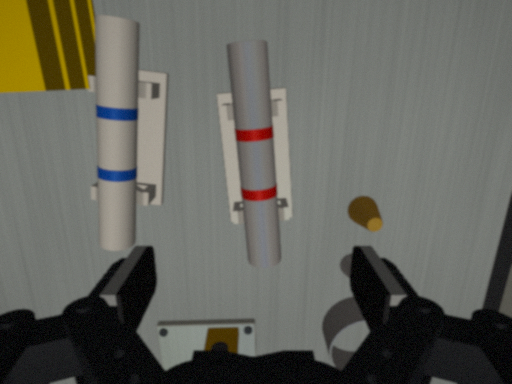

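The bands are at (254,134) and (259,194), and the barrel is clear of its neighbours. Its centre is about (0.623, 0.2835), with the axis 5° from tool x. The two cameras agree, and the band spacing of 64 mm is plausible.

{"op": "move_arm", "data": {"motion": [[0,0,-5,-0.007,0.0035,0.03,1],[0,0,-5,-0.007,0.0035,0.08,1],[0,0,-5,-0.007,0.0035,0.13,1],[0,0,-5,-0.007,0.0035,0.15,1],[0,0,-5,-0.007,0.0035,0.15,1]]}}

```text
time_s: 2.2
tcp_pos: [0.6206, 0.2852, 0.1097]
eef_rot: [0.671, 0.742, -0.001, -0.001]
wrist_force: [0.0, -0.3, 0.9]
grip_width: 1.001
```

```bash
python3 - <<'E'
from h import *
s=state();print(s['tcp_pos'],s['eef_rot'],s['wrist_force'])
P=camera_params('wrist');im=snapshot('wrist')
cv2.imwrite('pics/c.png',cv2.cvtColor(im,cv2.COLOR_RGB2BGR))
for st,c in blobs(im,'red',20)[0]: print(st,c,onz(P,c,.066))
E
```

```text
[0.62056544 0.28524211 0.10970748] [ 0.67062068  0.74179832 -0.00142156 -0.00105934] [ 0.02088218 -0.29212711  0.92255677]
[227, 154, 62, 25, 1189] [257.38, 166.9] [0.62016727 0.31495247 0.066     ]
[228, 252, 58, 24, 895] [256.19, 265.06] [0.62612396 0.25129985 0.066     ]
```

View pics/c.png

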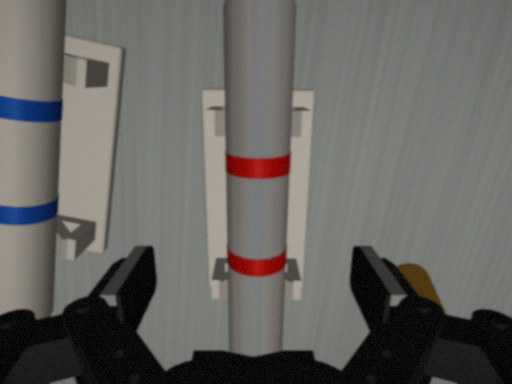

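The bands are at (257,167) and (256,265), so the tool is aligned and about 2.5 mm off. Now correct that, descend and grip.

{"op": "move_arm", "data": {"motion": [[0,0,0,-0.002,0.0025,0.03,1],[0,0,0,-0.002,0.0025,0.065,1],[0,0,0,-0.002,0.0025,0.083,1],[0,0,0,-0.002,0.0025,0.083,1],[0,0,0,-0.002,0.0025,0.083,0],[0,0,0,-0.002,0.0025,0.083,0],[0,0,0,-0.002,0.0025,0.083,0],[0,0,0,-0.002,0.0025,0.083,0],[0,0,0,-0.002,0.0025,0.083,0],[0,0,0,-0.002,0.0025,0.083,0]]}}

```text
time_s: 3.5
tcp_pos: [0.6231, 0.2819, 0.0294]
eef_rot: [0.672, 0.741, -0.001, -0.002]
wrist_force: [-11.2, -2.1, 13.3]
grip_width: 0.448
```

{"op": "move_arm", "data": {"motion": [[0,0,0,0,0,-0.01,0],[0,0,0,0,0,-0.04,0],[0,0,0,0,0,-0.08,0],[0,0,0,0,0,-0.13,0],[0,0,0,0,0,-0.18,0],[0,0,0,0,0,-0.22,0],[0,0,0,0,0,-0.23,0],[0,0,0,0,0,-0.23,0]]}}

```text
time_s: 4.5
tcp_pos: [0.6253, 0.2818, 0.2577]
eef_rot: [0.672, 0.741, -0.0, -0.0]
wrist_force: [-0.8, -0.7, -4.9]
grip_width: 0.45
```

```bash
python3 - <<'E'
from h import *
s=state();print(s['tcp_pos'],s['eef_rot'],s['wrist_force'],s['grip_width'])
P=camera_params('wrist');im=snapshot('wrist')
cv2.imwrite('pics/d.png',cv2.cvtColor(im,cv2.COLOR_RGB2BGR))
for st,c in blobs(im,'red',20)[0]: print(st,c,onz(P,c,.29))
E
```

```text
[0.6252739  0.28182857 0.25772995] [ 6.71597553e-01  7.40916130e-01 -7.10143456e-05 -1.04190610e-04] [-0.77945063 -0.7360154  -4.90880485] 0.44957149971962723
[202, 189, 103, 44, 3195] [253.01, 213.19] [0.62246216 0.31366712 0.29      ]
[208, 334, 19, 17, 135] [214.15, 344.9] [0.61237264 0.25453291 0.29      ]
[279, 335, 18, 17, 130] [290.58, 345.45] [0.64342545 0.25736719 0.29      ]
```

View pics/d.png

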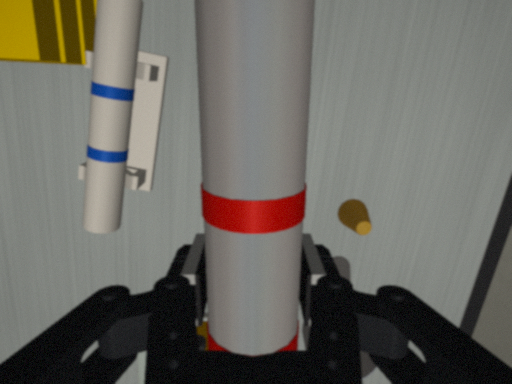

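Barrel is held, with its centre within about 1 mm of the TCP. Next, go beside the cradle so the wrist camera sees it past the barrel.

{"op": "move_arm", "data": {"motion": [[0,0,0,-0.02,-0.01,0,0],[0,0,1,-0.06,-0.03,0,0],[0,0,2,-0.11,-0.05,0,0],[0,0,3,-0.16,-0.07,0,0],[0,0,3.6,-0.21,-0.09,0,0],[0,0,3.6,-0.26,-0.11,0,0],[0,0,3.6,-0.31,-0.135,0,0],[0,0,3.6,-0.36,-0.157,0,0],[0,0,3.6,-0.4,-0.175,0,0],[0,0,3.6,-0.425,-0.185,0,0],[0,0,3.6,-0.434,-0.188,0,0],[0,0,3.6,-0.434,-0.188,0,0]]}}

```text
time_s: 6.05
tcp_pos: [0.4806, -0.168, 0.2573]
eef_rot: [0.695, 0.719, -0.0, -0.001]
wrist_force: [0.7, 0.7, -3.2]
grip_width: 0.451
```

```bash
python3 - <<'E'
from h import *
s=state();print(s['tcp_pos'],s['eef_rot'],s['joints'],s['wrist_force'],s['grip_width'])
P=camera_params('wrist');im=snapshot('wrist')
import pickle;pickle.dump(P,open('pics/e.pkl','wb'))
cv2.imwrite('pics/e.png',cv2.cvtColor(im,cv2.COLOR_RGB2BGR))
for k,z in(('red',.12),('blue',.05),('orange',.06),('yellow',.07)):
  for st,c in blobs(im,k,20)[0]: print(k,st,c,onz(P,c,z))
E
```

```text
[ 0.48060976 -0.16804641  0.25734096] [ 6.94669717e-01  7.19328328e-01 -4.01634094e-04 -7.61429226e-04] [-0.09380185  0.3326267   0.46464376  1.83830788 -0.17326924  1.01227952
  0.47625783] [ 0.71167859  0.72437084 -3.18981045] 0.4512794546897143
red [202, 189, 103, 45, 3200] [253.0, 213.3] [ 0.48185332 -0.20541336  0.12      ]
red [208, 334, 19, 17, 133] [213.98, 345.23] [ 0.44670933 -0.35361946  0.12      ]
red [280, 335, 17, 16, 124] [291.03, 345.4] [ 0.52628994 -0.35082253  0.12      ]
blue [322, 65, 73, 20, 1339] [358.41, 75.08] [ 0.58209724 -0.08251839  0.05      ]
blue [317, 174, 65, 26, 1389] [348.23, 185.25] [ 0.58582886 -0.197139    0.05      ]
```

View pics/e.png

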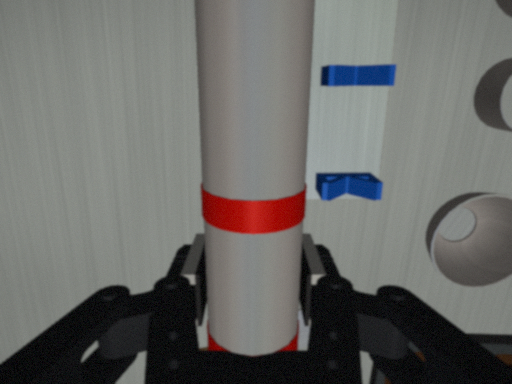

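The V-blocks are at (358,75) and (348,185). The barrel hides the stop. Zooming in for the block corners.

```bash
python3 -c "
import cv2
i=cv2.imread('pics/e.png')[50:215,300:420];cv2.imwrite('pics/e2.png',cv2.convertScaleAbs(cv2.resize(i,None,fx=3.6,fy=3.6,interpolation=cv2.INTER_CUBIC),alpha=1.5))"
```

```text
(no output)
```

View pics/e2.png

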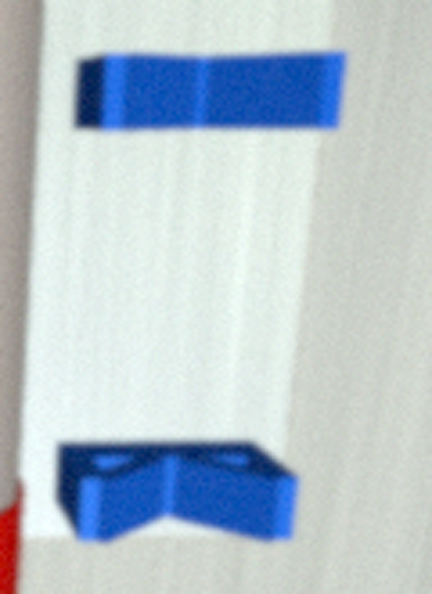

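```bash
python3 - <<'E'
from h import *
import pickle
P=pickle.load(open('pics/e.pkl','rb'))
a=onz(P,(362,75.3),.056);b=onz(P,(352.2,191.4),.056);print(a,b,np.linalg.norm(a-b),(a+b)/2,np.degrees(np.arctan2(a[1]-b[1],a[0]-b[0])))
for p in [(104,54),(346,52),(103,128),(340,128),(80,477),(297,477),(83,541),(292,541)]: print(onz(P,(300+p[0]/3.6,50+p[1]/3.6),.056))
s=state();print(s['tcp_pos'])
E
```

```text
[ 0.58384922 -0.08274313  0.056     ] [ 0.58912801 -0.20212384  0.056     ] 0.11949735583527803 [ 0.58648861 -0.14243349  0.056     ] 92.53186307129047
[ 0.55058655 -0.07443193  0.056     ]
[ 0.61546037 -0.07165756  0.056     ]
[ 0.55228191 -0.0934522   0.056     ]
[ 0.61701982 -0.09117804  0.056     ]
[ 0.55570747 -0.19323869  0.056     ]
[ 0.62037346 -0.19091097  0.056     ]
[ 0.558593   -0.21346214  0.056     ]
[ 0.62192972 -0.2111711   0.056     ]
[ 0.48102555 -0.16730612  0.25749357]
```

Origin is about (0.5865, -0.1424), yaw 92.4°; block spacing 119.5 mm and width 65 mm are consistent. Moving above and checking the strap and post.

{"op": "move_arm", "data": {"motion": [[0,0,-0.4,0.001,0.01,0,0],[0,0,-0.4,0.004,0.04,0,0],[0,0,-0.4,0.007,0.08,0,0],[0,0,-0.4,0.0085,0.1,0,0],[0,0,-0.4,0.0085,0.1063,0,0],[0,0,-0.4,0.0085,0.1063,0.03,0],[0,0,-0.4,0.0085,0.1063,0.065,0],[0,0,-0.4,0.0085,0.1063,0.1,0],[0,0,-0.4,0.0085,0.1063,0.11,0],[0,0,-0.4,0.0085,0.1063,0.11,0],[0,0,-0.4,0.0085,0.1063,0.11,0]]}}

```text
time_s: 7.48
tcp_pos: [0.5876, -0.1565, 0.1498]
eef_rot: [0.692, 0.722, 0.001, 0.001]
wrist_force: [0.4, -0.1, -4.2]
grip_width: 0.451
```

```bash
python3 - <<'E'
from h import *
s=state();print(s['tcp_pos'],s['eef_rot'],s['wrist_force'],s['grip_width'])
im=snapshot('scene');P=camera_params('scene')
cv2.imwrite('pics/f.png',cv2.resize(cv2.cvtColor(im[90:240,170:340],cv2.COLOR_RGB2BGR),None,fx=4,fy=4,interpolation=cv2.INTER_CUBIC))
O=np.array([.5865,-.1424,0]);u=np.array([-.042,.999,0]);v=np.array([-.999,-.042,0])
h=O-.035*u+.075*v; print('hinge',h)
T=camera_params('top')
k=onz(T,(344.8,223.),.128);print('knob top',k,((k-h)@u,(k-h)@v));print('q',np.arctan2(-(k-h)@u,-(k-h)@v))
for st,c in blobs(rd('pics/a_scene.png'),'red')[0]: print(c)
k=onz(P,(231.6,129.8),.118);print(k,((k-h)@u,(k-h)@v),np.arctan2(-(k-h)@u,-(k-h)@v))
im=snapshot('wrist');cv2.imwrite('pics/f_w.png',cv2.cvtColor(im,cv2.COLOR_RGB2BGR))
E
```

```text
[ 0.58763391 -0.1565344   0.14980924] [6.92004236e-01 7.21892500e-01 5.88379860e-04 1.00467896e-03] [ 0.35222647 -0.11221668 -4.18047074] 0.4512826861928686
hinge [ 0.513045 -0.180515  0.      ]
knob top [ 0.49738884 -0.28467018  0.128     ] (np.float64(-0.10339346481126822), np.float64(0.02001501740307494))
q 1.7620122876161666
[231.59, 129.84]
[316.84, 241.24]
[337.28, 254.49]
[ 0.49828934 -0.28274989  0.118     ] (np.float64(-0.10151291285488558), np.float64(0.01903476500238452)) 1.7561546862118875
```

View pics/f.png

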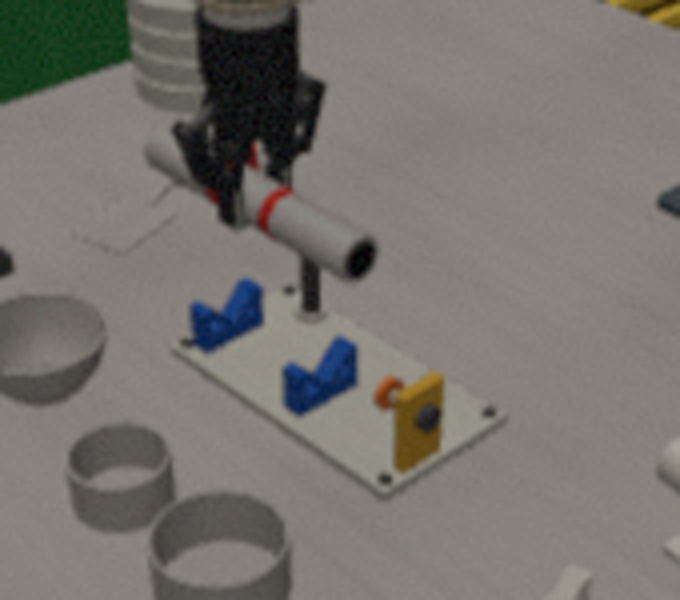

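View pics/f_w.png

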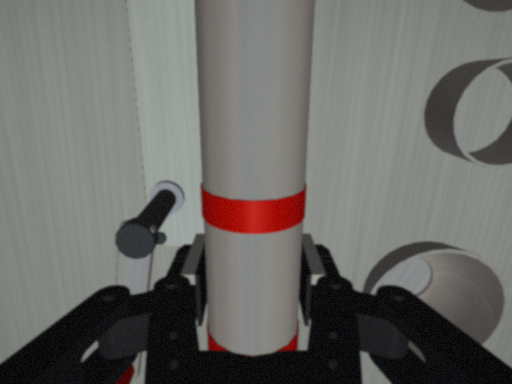

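The scene view shows the barrel above the V-blocks with the disc at about (267,188). The wrist view shows the post top at (135,238), to the left of the knuckles. Checking post height and disc position.

```bash
python3 - <<'E'
from h import *
O=np.array([.5865,-.1424,0]);u=np.array([-.042,.999,0]);v=np.array([-.999,-.042,0])
h=O-.035*u+.075*v
P=camera_params('wrist')
o,d=ray(P,(135,239))
for z in (.09,.1,.11,.12,.13,.14,.15): 
    p=onz(P,(135,239),z);print(z,(p-O)@u,(p-O)@v, 'width', 38/P['fx']*(o[2]-z)/.95)
S=camera_params('scene');p=onz(S,(267.3,188.3),.06);print('disc',(p-O)@u,(p-O)@v)
# knuckle half-width in tool y at image (100,300) assuming depth
E
```

```text
0.09 -0.038257987511487436 0.07804327556288711 width 0.02420480137813231
0.1 -0.033247259401387015 0.07416595162220883 width 0.02300955220596638
0.11 -0.028236531291286587 0.07028862768153057 width 0.02181430303380045
0.12 -0.02322580318118613 0.06641130374085241 width 0.020619053861634512
0.13 -0.018215075071085732 0.06253397980017412 width 0.019423804689468582
0.14 -0.013204346960985273 0.05865665585949597 width 0.018228555517302646
0.15 -0.008193618850884876 0.05477933191881769 width 0.01703330634513672
disc 0.14235435411852423 -0.00025682914693983354
```

{"op": "move_arm", "data": {"motion": [[0,0,0,0,0,0.02,0],[0,0,0,0,0,0.045,0],[0,0,0,0,0,0.07,0],[0,0,0,0,0,0.085,0],[0,0,0,0,0,0.092,0],[0,0,0,0,0,0.095,0],[0,0,0,0,0,0.095,0],[0,0,0,0,0,0.095,0]]}}

```text
time_s: 8.57
tcp_pos: [0.5871, -0.1563, 0.0539]
eef_rot: [0.692, 0.722, 0.0, 0.0]
wrist_force: [-1.1, 0.3, -3.9]
grip_width: 0.449
```

{"op": "move_arm", "data": {"motion": [[0,0,0,0,0,0.002,0],[0,0,0,0,0,0.004,0],[0,0,0,0,0,0.006,0],[0,0,0,0,0,0.008,0],[0,0,0,0,0,0.008,0]]}}

```text
time_s: 9.2
tcp_pos: [0.5867, -0.1562, 0.0451]
eef_rot: [0.692, 0.722, -0.0, -0.0]
wrist_force: [-0.6, 0.3, -3.8]
grip_width: 0.453
```

{"op": "move_arm", "data": {"motion": [[0,0,0,0,0,0.001,0],[0,0,0,0,0,0.002,0],[0,0,0,0,0,0.002,0]]}}

```text
time_s: 9.57
tcp_pos: [0.5868, -0.1562, 0.0432]
eef_rot: [0.692, 0.722, -0.0, -0.0]
wrist_force: [-0.1, -0.9, -4.4]
grip_width: 0.452
```

{"op": "move_arm", "data": {"motion": [[0,0,0,0,0,0.001,0],[0,0,0,0,0,0.001,0]]}}

```text
time_s: 9.82
tcp_pos: [0.5867, -0.1562, 0.0422]
eef_rot: [0.692, 0.722, -0.0, -0.0]
wrist_force: [0.7, 0.6, -4.7]
grip_width: 0.452
```

{"op": "move_arm", "data": {"motion": [[0,0,0,0,0,0.001,0],[0,0,0,0,0,0.001,0]]}}

```text
time_s: 10.07
tcp_pos: [0.5871, -0.1563, 0.0417]
eef_rot: [0.692, 0.722, 0.0, 0.0]
wrist_force: [0.5, -0.7, 1.5]
grip_width: 0.45
```

{"op": "move_arm", "data": {"motion": [[0,0,0,0,0,0.001,0],[0,0,0,0,0,0.001,0]]}}

```text
time_s: 10.32
tcp_pos: [0.5872, -0.1563, 0.0415]
eef_rot: [0.692, 0.722, 0.0, 0.0]
wrist_force: [-3.2, 2.0, 11.7]
grip_width: 0.448
```

Seated at TCP z 0.0415, as predicted. Easing the press and sliding the first, certainly free, part.

{"op": "move_arm", "data": {"motion": [[0,0,0,0,0,-0.001,0],[0,0,0,0,0,-0.001,0],[0,0,0,0.001,0,-0.001,0],[0,0,0,0.003,0,-0.001,0],[0,0,0,0.005,0,-0.001,0],[0,0,0,0.007,0,-0.001,0],[0,0,0,0.009,0,-0.001,0],[0,0,0,0.011,0,-0.001,0],[0,0,0,0.012,0,-0.001,0],[0,0,0,0.012,0,-0.001,0]]}}

```text
time_s: 11.58
tcp_pos: [0.5866, -0.146, 0.0416]
eef_rot: [0.692, 0.722, -0.0, 0.001]
wrist_force: [0.2, -5.5, 4.1]
grip_width: 0.45
```

```bash
python3 - <<'E'
from h import *
s=state();print(s['tcp_pos'],s['wrist_force'])
im=snapshot('scene')
cv2.imwrite('pics/g.png',cv2.resize(cv2.cvtColor(im[140:220,210:310],cv2.COLOR_RGB2BGR),None,fx=7,fy=7,interpolation=cv2.INTER_CUBIC))
E
```

```text
[ 0.58664591 -0.14599629  0.04162719] [ 0.19125443 -5.54236296  4.14537282]
```

View pics/g.png

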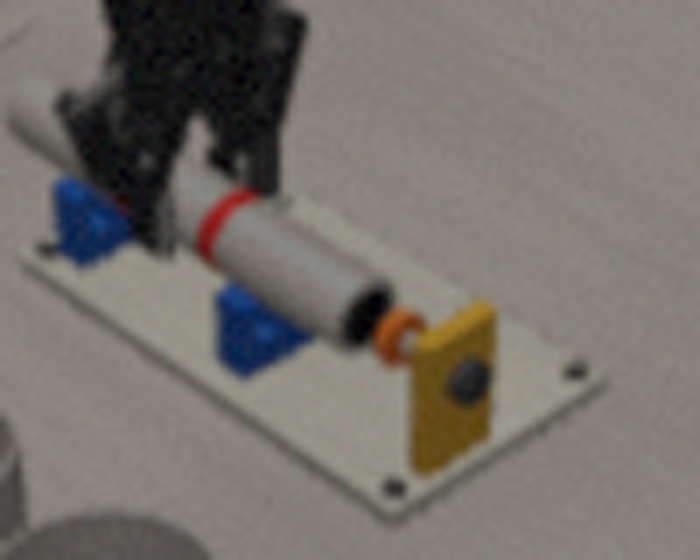

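The barrel end is at about (262.4,185) and the disc at (267,187.8), with a gap still visible.

```bash
python3 - <<'E'
from h import *
O=np.array([.5865,-.1424,0]);u=np.array([-.042,.999,0]);v=np.array([-.999,-.042,0])
S=camera_params('scene')
for n,c in (('end',(367,315)),('disc',(400,335)),('disc face ctr?',(394,332))):
    p=onz(S,(210+c[0]/7,140+c[1]/7),.06);print(n,(p-O)@u,(p-O)@v)
s=state();print((s['tcp_pos']-O)@u,s['wrist_force'])
E
```

```text
end 0.11982506985139955 0.0004956563195129718
disc 0.14042300434362548 0.0009682999999640099
disc face ctr? 0.13703880947177635 0.0005576317731807162
-0.0036034631656698944 [-0.79487489 -5.80462972  2.69831633]
```

{"op": "move_arm", "data": {"motion": [[0,0,0,0,0,-0.0005,0],[0,0,0,0.002,0,-0.0005,0],[0,0,0,0.004,0,-0.0005,0],[0,0,0,0.006,0,-0.0005,0],[0,0,0,0.008,0,-0.0005,0],[0,0,0,0.0095,0,-0.0005,0],[0,0,0,0.011,0,-0.0005,0],[0,0,0,0.011,0,-0.0005,0]]}}

```text
time_s: 12.62
tcp_pos: [0.5859, -0.1328, 0.0418]
eef_rot: [0.692, 0.722, 0.0, -0.0]
wrist_force: [2.9, -0.4, -1.4]
grip_width: 0.452
```

```bash
python3 - <<'E'
from h import *
s=state();print(s['tcp_pos'],s['wrist_force'])
im=snapshot('scene')
cv2.imwrite('pics/g2.png',cv2.resize(cv2.cvtColor(im[140:220,210:310],cv2.COLOR_RGB2BGR),None,fx=7,fy=7,interpolation=cv2.INTER_CUBIC))
E
```

```text
[ 0.58593509 -0.13275497  0.04178926] [ 2.87375885 -0.42727549 -1.433805  ]
```

View pics/g2.png

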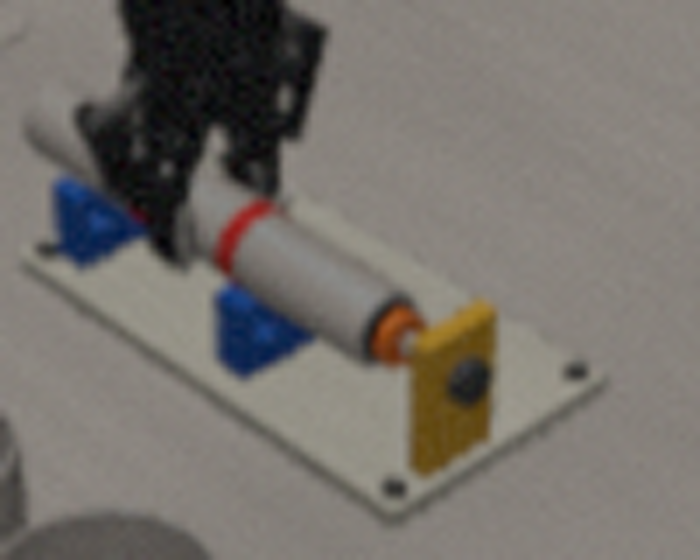

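Barrel end now just overlaps the disc's edge in view, a few mm left. Feeling forward in 1 mm steps.

{"op": "move_arm", "data": {"motion": [[0,0,0,0.0005,0,0,0],[0,0,0,0.001,0,0,0],[0,0,0,0.001,0,0,0]]}}

```text
time_s: 13.05
tcp_pos: [0.5859, -0.1324, 0.0418]
eef_rot: [0.692, 0.722, -0.0, 0.0]
wrist_force: [3.1, -1.3, -2.3]
grip_width: 0.45
```

{"op": "move_arm", "data": {"motion": [[0,0,0,0.0005,0,0,0],[0,0,0,0.001,0,0,0],[0,0,0,0.001,0,0,0]]}}

```text
time_s: 13.42
tcp_pos: [0.5858, -0.1313, 0.0419]
eef_rot: [0.692, 0.722, 0.0, 0.0]
wrist_force: [3.4, -2.3, -1.6]
grip_width: 0.445
```

{"op": "move_arm", "data": {"motion": [[0,0,0,0.0005,0,0,0],[0,0,0,0.0005,0,0,0]]}}

```text
time_s: 13.68
tcp_pos: [0.5858, -0.1307, 0.0419]
eef_rot: [0.692, 0.722, 0.0, 0.0]
wrist_force: [3.4, -2.6, -1.3]
grip_width: 0.458
```

{"op": "move_arm", "data": {"motion": [[0,0,0,0.0005,0,0,0],[0,0,0,0.001,0,0,0],[0,0,0,0.001,0,0,0]]}}

```text
time_s: 14.05
tcp_pos: [0.5858, -0.1297, 0.0418]
eef_rot: [0.692, 0.722, 0.0, 0.0]
wrist_force: [3.6, -2.0, -1.3]
grip_width: 0.448
```

{"op": "move_arm", "data": {"motion": [[0,0,0,0.0005,0,0,0],[0,0,0,0.001,0,0,0],[0,0,0,0.001,0,0,0]]}}

```text
time_s: 14.42
tcp_pos: [0.5857, -0.1287, 0.0418]
eef_rot: [0.692, 0.722, 0.0, 0.0]
wrist_force: [3.0, -2.1, 0.3]
grip_width: 0.452
```

{"op": "move_arm", "data": {"motion": [[0,0,0,0.0005,0,0,0],[0,0,0,0.001,0,0,0],[0,0,0,0.001,0,0,0]]}}

```text
time_s: 14.8
tcp_pos: [0.5856, -0.1277, 0.0418]
eef_rot: [0.692, 0.722, 0.0, 0.0]
wrist_force: [3.3, -2.5, 0.7]
grip_width: 0.449
```

{"op": "move_arm", "data": {"motion": [[0,0,0,0.0005,0,0,0],[0,0,0,0.001,0,0,0],[0,0,0,0.001,0,0,0]]}}

```text
time_s: 15.18
tcp_pos: [0.5856, -0.127, 0.0418]
eef_rot: [0.692, 0.722, -0.0, 0.0]
wrist_force: [4.2, -3.9, -0.8]
grip_width: 0.449
```

{"op": "move_arm", "data": {"motion": [[0,0,0,0.0005,0,0,0],[0,0,0,0.0005,0,0,0]]}}

```text
time_s: 15.42
tcp_pos: [0.5856, -0.1268, 0.0418]
eef_rot: [0.692, 0.722, -0.0, 0.0]
wrist_force: [3.7, -4.9, -0.4]
grip_width: 0.447
```

```bash
python3 - <<'E'
from h import *
s=state();print(s['tcp_pos'],s['wrist_force'])
im=snapshot('scene')
print(state()['wrist_force'])
cv2.imwrite('pics/g3.png',cv2.resize(cv2.cvtColor(im[140:220,210:310],cv2.COLOR_RGB2BGR),None,fx=7,fy=7,interpolation=cv2.INTER_CUBIC))
E
```

```text
[ 0.58556537 -0.12684965  0.04184495] [ 3.74501214 -4.92342672 -0.39236575]
[ 4.08721927 -4.19263119 -1.20878774]
```

View pics/g3.png

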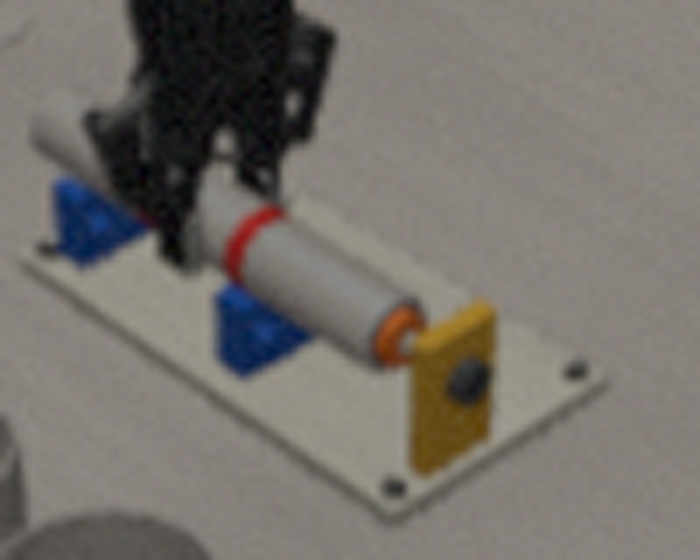

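The end now appears flush against the orange disc. The force rose from about 2.2 N to about 4.5 N while TCP progress dropped. One more small step to confirm it is the spring.

{"op": "move_arm", "data": {"motion": [[0,0,0,0.0004,0,0,0],[0,0,0,0.0004,0,0,0],[0,0,0,0.0004,0,0,0]]}}

```text
time_s: 15.85
tcp_pos: [0.5856, -0.1267, 0.0419]
eef_rot: [0.692, 0.722, -0.0, 0.001]
wrist_force: [4.0, -5.6, -1.3]
grip_width: 0.45
```

{"op": "move_arm", "data": {"motion": [[0,0,0,0.0004,0,0,0],[0,0,0,0.0004,0,0,0],[0,0,0,0.0004,0,0,0]]}}

```text
time_s: 16.23
tcp_pos: [0.5856, -0.1266, 0.0419]
eef_rot: [0.692, 0.722, -0.0, 0.001]
wrist_force: [4.2, -5.5, -1.3]
grip_width: 0.45
```

{"op": "move_arm", "data": {"motion": [[0,0,0,0.0004,0,0,0],[0,0,0,0.0008,0,0,0],[0,0,0,0.0008,0,0,0],[0,0,0,0.0008,0,0,0]]}}

```text
time_s: 16.73
tcp_pos: [0.5855, -0.1263, 0.0419]
eef_rot: [0.692, 0.722, -0.001, 0.001]
wrist_force: [3.7, -7.7, -1.5]
grip_width: 0.454
```

{"op": "move_arm", "data": {"motion": [[0,0,0,0,0,0,0.5],[0,0,0,0,0,0,0.6],[0,0,0,0,0,0,0.7],[0,0,0,0,0,0,0.7],[0,0,0,0,0,0,0.7]]}}

```text
time_s: 17.35
tcp_pos: [0.5854, -0.1245, 0.0417]
eef_rot: [0.692, 0.722, -0.0, -0.0]
wrist_force: [-0.0, 0.2, 0.1]
grip_width: 0.698
```

```bash
python3 - <<'E'
from h import *
s=state();print(s['tcp_pos'],s['wrist_force'])
P=camera_params('wrist');im=snapshot('wrist')
cv2.imwrite('pics/i.png',cv2.cvtColor(im,cv2.COLOR_RGB2BGR))
im=snapshot('scene')
cv2.imwrite('pics/i2.png',cv2.resize(cv2.cvtColor(im[140:220,210:310],cv2.COLOR_RGB2BGR),None,fx=7,fy=7,interpolation=cv2.INTER_CUBIC))
E
```

```text
[ 0.58535834 -0.12450769  0.04174911] [-0.0041766   0.17501343  0.09363352]
```

View pics/i.png

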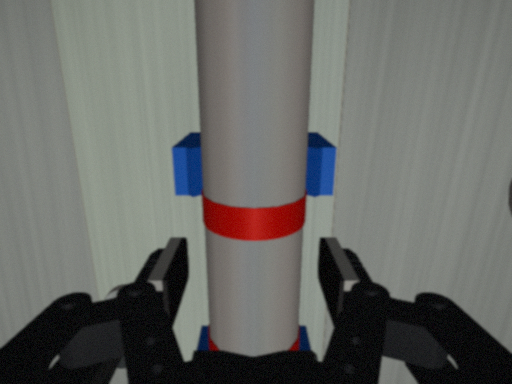

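View pics/i2.png

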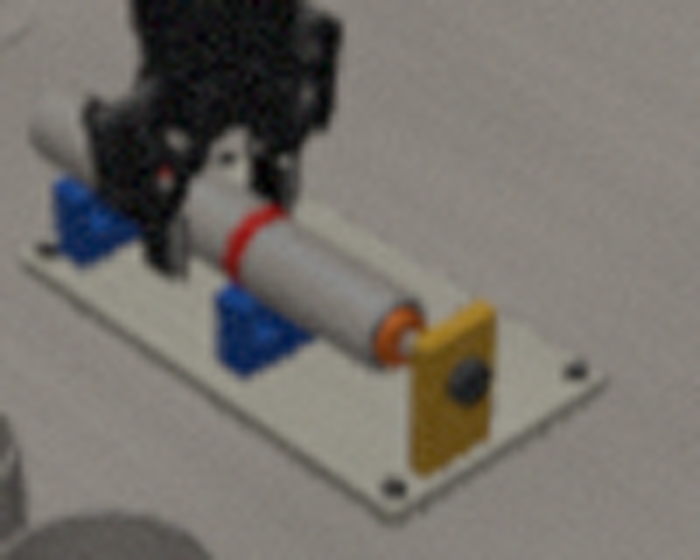

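The barrel sits centred in both blocks and snug on the disc, and the fingers are clear. Retreating straight up.

{"op": "move_arm", "data": {"motion": [[0,0,0,0,0,-0.01,0.7],[0,0,0,0,0,-0.03,0.7],[0,0,0,0,0,-0.06,0.7],[0,0,0,0,0,-0.1,0.7],[0,0,0,0,0,-0.15,0.7],[0,0,0,0,0,-0.19,0.5],[0,0,0,0,0,-0.2,0.2],[0,0,0,0,0,-0.2,0]]}}

```text
time_s: 18.45
tcp_pos: [0.5855, -0.1246, 0.2424]
eef_rot: [0.692, 0.722, 0.0, 0.0]
wrist_force: [-0.3, -0.4, -0.4]
grip_width: 0.079
```

```bash
cat > plan.py <<'E'
from h import *
from scipy.spatial.transform import Rotation as R
O=np.array([.5865,-.1424,0]);u=np.array([-.042,.999,0]);v=np.array([-.999,-.042,0])
H=O-.035*u+.075*v
def tgt(q,back,z):
    k=H+.105*(-np.sin(q)*u-np.cos(q)*v); d=np.cos(q)*u-np.sin(q)*v
    p=k-back*d; p[2]=z; return p,np.degrees(np.arctan2(d[1],d[0]))
def rel(p,az):
    s=state();r=R.from_quat(s['eef_rot']);x=r.as_matrix()[:,0];a0=np.degrees(np.arctan2(x[1],x[0]))
    dw=-((az-a0+180)%360-180)
    return np.round(np.r_[dw,r.inv().apply(p-s['tcp_pos'])],4)
E
python3 - <<'E'
from plan import *
s=state();print(s['tcp_pos'],s['joints'],s['wrist_force'])
p,a=tgt(1.76,.045,.2);print(p,a,rel(p,a))
im=snapshot('scene')
cv2.imwrite('pics/j.png',cv2.resize(cv2.cvtColor(im[90:220,190:310],cv2.COLOR_RGB2BGR),None,fx=5,fy=4.6,interpolation=cv2.INTER_CUBIC))
E
```

```text
[ 0.58549616 -0.12460533  0.2424071 ] [-0.1545969   0.48464056  0.44954412  1.64432709 -0.23394338  1.06514387
  0.40588431] [-0.2610252  -0.44927879 -0.35112025]
[ 0.45313977 -0.27776877  0.2       ] -8.433158098684771 [ 1.008556e+02 -1.474000e-01 -1.388000e-01  4.220000e-02]
```

View pics/j.png

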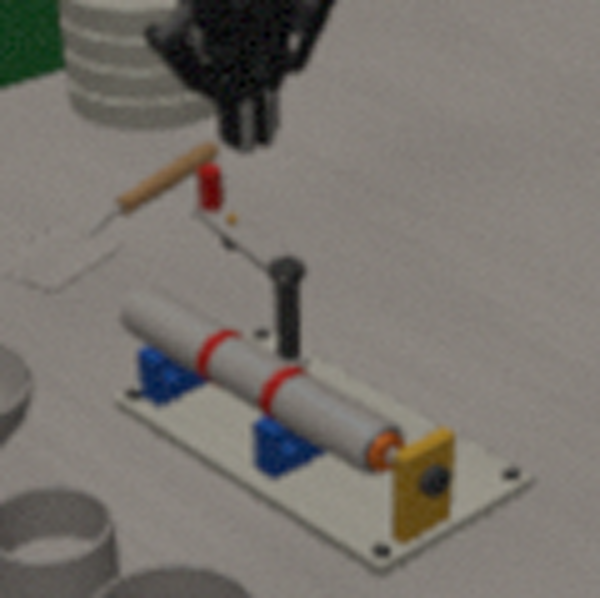

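Barrel alone in the cradle, unmoved, with the strap open and knob upright at about (210,185) in the crop. Going behind the knob.

{"op": "move_arm", "data": {"motion": [[0,0,10,-0.01,-0.01,0,0],[0,0,20,-0.025,-0.024,0,0],[0,0,30,-0.04,-0.038,0,0],[0,0,40,-0.055,-0.052,0,0],[0,0,50,-0.07,-0.066,0.005,0],[0,0,60,-0.085,-0.08,0.01,0],[0,0,70,-0.1,-0.094,0.02,0],[0,0,80,-0.115,-0.108,0.03,0],[0,0,90,-0.13,-0.122,0.04,0],[0,0,100,-0.142,-0.134,0.042,0],[0,0,100.8,-0.1474,-0.1388,0.042,0],[0,0,100.8,-0.1474,-0.1388,0.042,0]]}}

```text
time_s: 20.0
tcp_pos: [0.4527, -0.2777, 0.1993]
eef_rot: [0.997, -0.072, -0.001, -0.0]
wrist_force: [0.4, 0.4, 0.0]
grip_width: -0.004
```

```bash
python3 - <<'E'
from plan import *
s=state();print(s['tcp_pos'],s['joints'],s['wrist_force'],s['grip_width'])
P=camera_params('wrist');im=snapshot('wrist')
cv2.imwrite('pics/k.png',cv2.cvtColor(im,cv2.COLOR_RGB2BGR))
for st,c in blobs(im,'red',60)[0]: print(st,c,onz(P,c,.125))
print(tgt(1.76,0,.12))
p,a=tgt(1.76,.04,.109);print(p,a,rel(p,a))
E
```

```text
[ 0.45274246 -0.27773558  0.19930979] [-0.12818097  0.55663368  0.9334638   1.87989486 -0.53598001  0.97976656
 -0.66878718] [0.38091308 0.36985107 0.03199836] -0.0042936052498255385
[49, 0, 38, 55, 871] [63.35, 27.4] [ 0.57417288 -0.18168777  0.125     ]
[241, 115, 26, 30, 619] [253.61, 129.82] [ 0.4983292  -0.28449267  0.125     ]
(array([ 0.49764798, -0.2843675 ,  0.12      ]), np.float64(-8.433158098684771))
[ 0.45808512 -0.27850196  0.109     ] -8.433158098684771 [0.2388 0.005  0.0004 0.0905]
```

View pics/k.png

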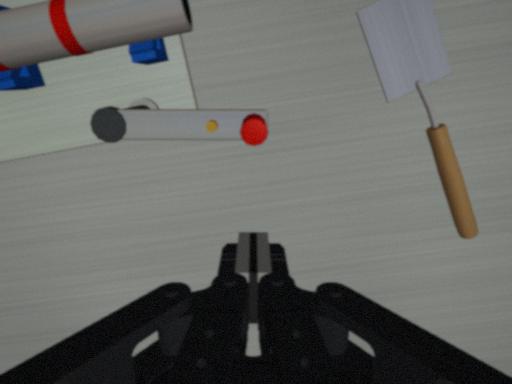

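The knob at (254,130) maps to (0.498,-0.2845), within 1 mm of the prediction. Descending behind it.

{"op": "move_arm", "data": {"motion": [[0,0,0,0,0,0.03,0],[0,0,0,0.003,0,0.065,0],[0,0,0,0.005,0,0.088,0],[0,0,0,0.005,0,0.09,0],[0,0,0,0.005,0,0.09,0]]}}

```text
time_s: 20.68
tcp_pos: [0.4584, -0.2786, 0.1105]
eef_rot: [0.997, -0.072, 0.0, 0.0]
wrist_force: [-0.3, -0.6, 0.6]
grip_width: 0.004
```

```bash
python3 - <<'E'
from plan import *
s=state();print(s['tcp_pos'],s['wrist_force'])
for q in [1.76,1.72,1.64,1.56,1.48,1.40,1.32,1.24,1.16,1.08,1.0,.92,.84]:
    p,a=tgt(q,.020,.109);print(q,rel(p,a).tolist())
E
```

```text
[ 0.45839689 -0.27855047  0.11047516] [-0.29226439 -0.57179891  0.56974491]
1.76 [0.1258, 0.0197, 0.0, 0.0015]
1.72 [-2.166, 0.0239, 0.0008, 0.0015]
1.64 [-6.7497, 0.0324, 0.0017, 0.0015]
1.56 [-11.3333, 0.0409, 0.002, 0.0015]
1.48 [-15.917, 0.0495, 0.0015, 0.0015]
1.4 [-20.5006, 0.0579, 0.0004, 0.0015]
1.32 [-25.0843, 0.0663, -0.0013, 0.0015]
1.24 [-29.668, 0.0745, -0.0038, 0.0015]
1.16 [-34.2516, 0.0825, -0.0069, 0.0015]
1.08 [-38.8353, 0.0902, -0.0106, 0.0015]
1.0 [-43.4189, 0.0975, -0.0149, 0.0015]
0.92 [-48.0026, 0.1046, -0.0198, 0.0015]
0.84 [-52.5863, 0.1111, -0.0252, 0.0015]
```

{"op": "move_arm", "data": {"motion": [[0,0,0,0.012,0,0.001,0],[0,0,0,0.0197,0,0.001,0],[0,0,-2,0.024,0.001,0.001,0],[0,0,-6.7,0.0325,0.0017,0.001,0],[0,0,-11.3,0.041,0.002,0.001,0],[0,0,-16,0.0495,0.0015,0.001,0],[0,0,-20.5,0.058,0.0004,0.001,0],[0,0,-25,0.0663,-0.0013,0.001,0],[0,0,-29.7,0.0745,-0.0038,0.001,0],[0,0,-34.2,0.0825,-0.007,0.001,0],[0,0,-38.8,0.09,-0.0106,0.001,0],[0,0,-43.4,0.0975,-0.015,0.001,0]]}}

```text
time_s: 22.18
tcp_pos: [0.5567, -0.2783, 0.1089]
eef_rot: [0.953, 0.303, -0.0, 0.0]
wrist_force: [0.3, -0.5, -0.7]
grip_width: 0.004
```

```bash
python3 - <<'E'
from plan import *
s=state();print(s['tcp_pos'],s['wrist_force'],s['ft_torque'])
P=camera_params('wrist');im=snapshot('wrist')
cv2.imwrite('pics/l.png',cv2.cvtColor(im,cv2.COLOR_RGB2BGR))
for q in [1.0,.94,.88,.82,.76,.70,.65,.6,.55]:
    p,a=tgt(q,.020,.109);print(q,rel(p,a).tolist())
E
```

```text
[ 0.55670791 -0.27828652  0.10890293] [ 0.3223557  -0.50829494 -0.66106709] [-0.09021407  0.16678537  0.00768814]
1.0 [0.3985, -0.0009, -0.0002, -0.0001]
0.94 [-3.0392, 0.0054, 0.0008, -0.0001]
0.88 [-6.477, 0.0118, 0.0015, -0.0001]
0.82 [-9.9147, 0.0182, 0.0018, -0.0001]
0.76 [-13.3524, 0.0246, 0.0017, -0.0001]
0.7 [-16.7902, 0.031, 0.0012, -0.0001]
0.65 [-19.655, 0.0363, 0.0005, -0.0001]
0.6 [-22.5198, 0.0416, -0.0004, -0.0001]
0.55 [-25.3846, 0.0468, -0.0016, -0.0001]
```

View pics/l.png

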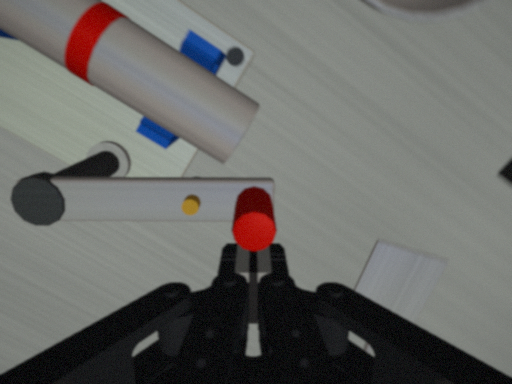

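The strap follows, with the knob centred on the fingers at (254,230). Continuing.

{"op": "move_arm", "data": {"motion": [[0,0,-3,0.0055,0.001,0,0],[0,0,-6.5,0.012,0.0015,0,0],[0,0,-10,0.018,0.0018,0,0],[0,0,-13.4,0.0246,0.0017,0,0],[0,0,-16.8,0.031,0.0012,0,0],[0,0,-18.5,0.034,0.0008,0,0],[0,0,-20,0.037,0.0004,0,0],[0,0,-21,0.039,0,0,0],[0,0,-22.5,0.0416,-0.0004,0,0],[0,0,-24,0.0442,-0.001,0,0],[0,0,-25.4,0.0468,-0.0016,0,0]]}}

```text
time_s: 23.6
tcp_pos: [0.5937, -0.25, 0.1088]
eef_rot: [0.864, 0.504, -0.0, 0.0]
wrist_force: [-1.7, -2.6, 1.1]
grip_width: -0.003
```

```bash
python3 - <<'E'
from plan import *
s=state();print(s['tcp_pos'],s['wrist_force'])
for q in [.55,.5,.45,.4,.35,.3,.25,.2,.15,.1,.05,0]:
    p,a=tgt(q,.020,.109);print(q,rel(p,a).tolist())
E
```

```text
[ 0.59370591 -0.24998808  0.10883182] [-1.73620165 -2.64466285  1.08918205]
0.55 [-0.4073, 0.0015, 0.0007, -0.0002]
0.5 [-3.2721, 0.0068, 0.0015, -0.0002]
0.45 [-6.1369, 0.0121, 0.0021, -0.0002]
0.4 [-9.0017, 0.0174, 0.0024, -0.0002]
0.35 [-11.8665, 0.0227, 0.0024, -0.0002]
0.3 [-14.7313, 0.0281, 0.0022, -0.0002]
0.25 [-17.596, 0.0334, 0.0017, -0.0002]
0.2 [-20.4608, 0.0387, 0.0009, -0.0002]
0.15 [-23.3256, 0.0439, -0.0001, -0.0002]
0.1 [-26.1904, 0.0491, -0.0014, -0.0002]
0.05 [-29.0552, 0.0542, -0.0029, -0.0002]
0 [-31.92, 0.0593, -0.0047, -0.0002]
```

{"op": "move_arm", "data": {"motion": [[0,0,-1.8,0.004,0.0008,0,0],[0,0,-3.3,0.007,0.001,0,0],[0,0,-6,0.012,0.0015,0,0],[0,0,-9,0.0175,0.0018,0,0],[0,0,-11.9,0.023,0.002,0,0],[0,0,-14.7,0.028,0.0017,0,0],[0,0,-17.6,0.0335,0.0012,0,0],[0,0,-20.5,0.0387,0.0005,0,0],[0,0,-23.3,0.044,-0.0005,0,0],[0,0,-25,0.047,-0.0012,0,0],[0,0,-26.2,0.049,-0.0017,0,0],[0,0,-26.2,0.049,-0.0017,0,0]]}}

```text
time_s: 25.1
tcp_pos: [0.6172, -0.2057, 0.1088]
eef_rot: [0.727, 0.686, 0.0, 0.0]
wrist_force: [-0.3, -0.6, -0.8]
grip_width: 0.003
```

```bash
python3 - <<'E'
from plan import *
s=state();print(s['tcp_pos'],s['wrist_force'])
for q in [.1,.05,0,-.03]:
    p,a=tgt(q,.020,.109);print(q,rel(p,a).tolist())
im=snapshot('scene')
cv2.imwrite('pics/m.png',cv2.resize(cv2.cvtColor(im[90:220,190:310],cv2.COLOR_RGB2BGR),None,fx=5,fy=4.6,interpolation=cv2.INTER_CUBIC))
im=snapshot('wrist');cv2.imwrite('pics/m2.png',cv2.cvtColor(im,cv2.COLOR_RGB2BGR))
E
```

```text
[ 0.61717588 -0.20573175  0.10882045] [-0.29074812 -0.60492912 -0.75339131]
0.1 [-0.0287, -0.0009, -0.0004, -0.0002]
0.05 [-2.8935, 0.0044, 0.0004, -0.0002]
0 [-5.7583, 0.0097, 0.001, -0.0002]
-0.03 [-7.4772, 0.0129, 0.0013, -0.0002]
```

View pics/m.png

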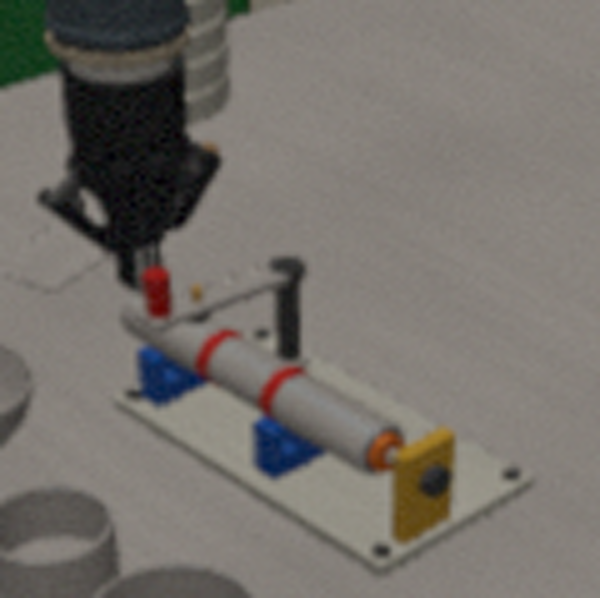

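View pics/m2.png

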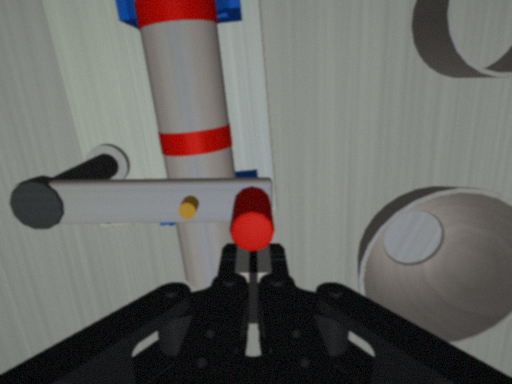

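The strap lies across the barrel with the knob against the fingers, and the barrel is still on the disc. About 0.1 rad remains, which I'll take gently.

{"op": "move_arm", "data": {"motion": [[0,0,-1.5,0.0025,0.0004,0,0],[0,0,-3,0.005,0.0006,0,0],[0,0,-4.5,0.0075,0.0008,0,0],[0,0,-5.3,0.009,0.001,0,0],[0,0,-5.8,0.01,0.001,0,0],[0,0,-5.8,0.01,0.001,0,0]]}}

```text
time_s: 25.95
tcp_pos: [0.6187, -0.1965, 0.109]
eef_rot: [0.692, 0.722, 0.0, 0.0]
wrist_force: [3.1, -4.1, -1.3]
grip_width: -0.0
```

{"op": "move_arm", "data": {"motion": [[0,0,0,0.0008,0,0,0],[0,0,0,0.0015,0,0,0],[0,0,0,0.0015,0,0,0]]}}

```text
time_s: 26.32
tcp_pos: [0.6187, -0.1964, 0.1091]
eef_rot: [0.692, 0.722, -0.0, 0.001]
wrist_force: [3.8, -7.6, -2.1]
grip_width: 0.001
```

{"op": "move_arm", "data": {"motion": [[0,0,0,0.0008,0,0,0],[0,0,0,0.0015,0,0,0],[0,0,0,0.0025,0,0,0],[0,0,0,0.0025,0,0,0]]}}

```text
time_s: 26.82
tcp_pos: [0.6187, -0.1963, 0.1092]
eef_rot: [0.693, 0.721, -0.001, 0.003]
wrist_force: [5.7, -13.7, -4.4]
grip_width: 0.006
```

```bash
python3 - <<'E'
from plan import *
s=state();print(s['tcp_pos'],s['wrist_force'])
P=camera_params('wrist');im=snapshot('wrist');cv2.imwrite('pics/n.png',cv2.cvtColor(im,cv2.COLOR_RGB2BGR))
for st,c in blobs(im,'red',60)[0]:
    k=onz(P,c,.125);print(st,c,k,np.arctan2(-(k-H)@u,-(k-H)@v))
E
```

```text
[ 0.61869161 -0.19627562  0.10924655] [  5.71408891 -13.67626581  -4.36649116]
[155, 7, 79, 31, 2068] [193.55, 21.06] [ 0.59465623 -0.10056966  0.125     ] -0.7330697444641804
[166, 140, 69, 26, 1436] [200.37, 153.69] [ 0.59662905 -0.14694704  0.125     ] -0.33987384298558104
[232, 188, 43, 65, 2166] [252.96, 220.67] [ 0.61803051 -0.17420997  0.125     ] -0.01796687537812477
```

View pics/n.png

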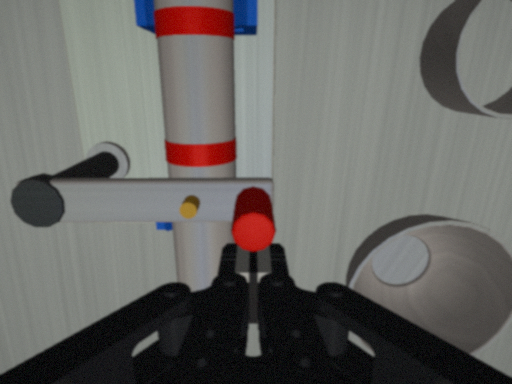

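The strap is at a hard end with 13.7 N and no movement, and the measured angle is about 0. It lies square across the barrel. Backing off and lifting.

{"op": "move_arm", "data": {"motion": [[0,0,0,-0.004,0,0,0],[0,0,0,-0.01,0,0,0],[0,0,0,-0.02,0,0,0],[0,0,0,-0.03,0,-0.01,0],[0,0,0,-0.035,0,-0.05,0],[0,0,0,-0.035,0,-0.1,0],[0,0,0,-0.035,0,-0.14,0],[0,0,0,-0.035,0,-0.15,0],[0,0,0,-0.035,0,-0.15,0]]}}

```text
time_s: 28.0
tcp_pos: [0.6196, -0.2277, 0.2594]
eef_rot: [0.692, 0.722, 0.0, 0.0]
wrist_force: [0.2, 1.8, -0.6]
grip_width: -0.001
```

```bash
python3 - <<'E'
from plan import *
s=state();print(s['tcp_pos'],s['wrist_force'],s['time_s'])
P=camera_params('wrist');im=snapshot('wrist');cv2.imwrite('pics/o.png',cv2.cvtColor(im,cv2.COLOR_RGB2BGR))
for st,c in blobs(im,'red',60)[0]:
    z=.13 if st[2]<st[3]*1.5 else .079
    k=onz(P,c,z);print(st,c,k,'q',np.arctan2(-(k-H)@u,-(k-H)@v),'cradle',(k-O)@u,(k-O)@v)
im=snapshot('scene')
cv2.imwrite('pics/o2.png',cv2.resize(cv2.cvtColor(im[100:220,190:310],cv2.COLOR_RGB2BGR),None,fx=5,fy=5,interpolation=cv2.INTER_CUBIC))
E
```

```text
[ 0.61962407 -0.22766936  0.25942899] [ 0.18696474  1.76468784 -0.64458099] 28.0
[200, 3, 42, 17, 593] [220.11, 10.8] [ 0.58562701 -0.09443794  0.079     ] q -0.8282335345262146 cradle 0.047950762717757923 -0.0011422895940785668
[203, 81, 39, 13, 486] [222.02, 86.74] [ 0.58820455 -0.15774123  0.079     ] q -0.25219469522302757 cradle -0.01539747966434232 -0.001058518611714715
[243, 102, 21, 22, 356] [253.01, 112.85] [ 0.61769924 -0.17555358  0.13      ] q -0.0053549596511279106 cradle -0.034430794963616417 -0.029775589723433228
```

View pics/o.png

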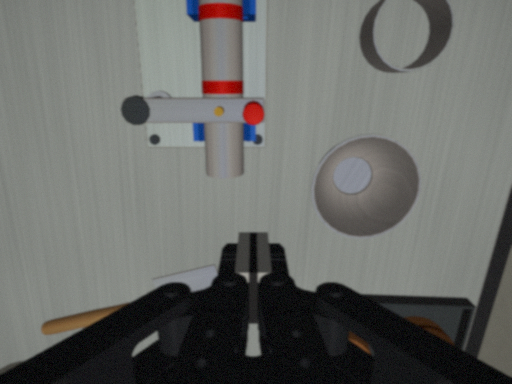

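View pics/o2.png

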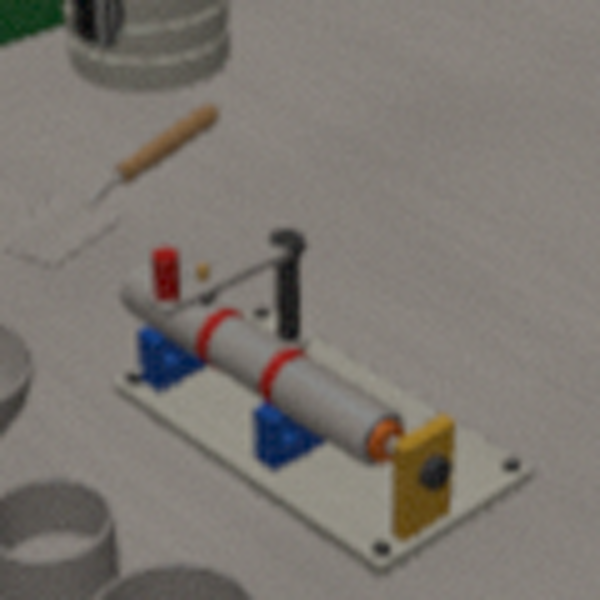

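The strap is at about 0 rad, with the barrel band midpoint at x=16.3 mm and y=-1.1 mm. The barrel is against the disc and the arm is clear. Handing in.

```bash
python3 -c "
from station import *
print(state()['time_s'],finish_job())"
```

```text
the job is handed in; nothing more can be done
28.1 None
```

The job is handed in at 28.1 s. The red-banded barrel is in both V-blocks against the orange disc, and the strap is closed across it. `finish_job()` gives no verdict, so this rests on my own measurements.

- **Seating:** the barrel touched the V-blocks at the expected height. It slid along with about 2 N of drag. In the last picture its axis was about 1 mm to one side of the V axis, against a limit of 2.5 mm. That is within the 2 mm camera calibration.
- **End stop:** the sideways wrist force rose from about 2 N to 7.7 N while the tool stopped advancing. I put the force on the disc at roughly 5 N, between the 1 N needed and the 12 N limit. It was not measured directly. The barrel stayed against the disc after I let go and after the strap was closed.
- **Strap:** I pushed it by the knob until it stopped moving, at 13.7 N on the wrist. The last picture puts it at -0.005 rad, well inside the 0.12 rad limit.
- **Everything else:** the arm is clear, and none of my moves came near the bystanders. The bowl, nearest ring and palette knife looked undisturbed in the last pictures; I did not look again at the rest.

No check failed. The one disagreement was that knob force fell to nearly zero around 0.1 rad, then rose again as the strap reached its end stop.

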